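# Load the analyser and reset its interlock

## Robot

A 7-joint arm with a two-finger parallel gripper is mounted at the origin on the work surface. World frame = base frame: x ahead of the robot, y to its left, z up, the work surface at z = 0. Lengths are in m, angles in rad, forces in N, time in s.
With the tool pointing down it reaches from about 0.425 to 0.875 m from the base axis. Payload 8.4 kg.
Tool frame: the origin (TCP) lies midway between the tips of the shut fingers; the grasp point (between the pads) lies 19 mm behind it; z points along the fingers, y is the line along which they close (so a half turn about z gives the same grasp; the last joint's range is limited). The gripper opens to 85 mm and grips with 20 to 120 N. Pads are 22 mm wide; open, the fingers measure 114 mm over their backs; the gripper's body (76 mm by 85 mm) begins 54 mm behind the grasp point. The pads swing forward as they close: fully open they stand 13 mm farther back than shut.
Start: joints at [1.005, 0.333, 0.04, 1.465, -0.013, 1.343, -0.059], TCP at [0.292, -0.58, 0.231] pointing down, gripper open.
Joint ranges: [-2.58, 2.58], [-0.38, 2.09], [-1.3, 1.39], [0.25, 2.4], [-1.5, 4.64], [0.08, 2.09], [-2.65, 2.65]. Speed limits (rad/s): [2.22, 2.22, 2.79, 2.79, 3.14, 3.14, 3.14].

## Interface

Orientations are given as a unit quaternion [x, y, z, w].
In Python, from rig import manip, capture gives the robot as it stands. The module is installed in compiled form; this text tells all that it offers.
- The arm moves only by the tool arm_command, never from a script. Its argument "commands" is text: rows parted by semicolons, each of 5 numbers parted by spaces: the shift along the tool's x, y, z in mm, then the turn about the tool's z in rad, then the closure, from 0 (fully open) to 1 (shut). A call has 1 to 10 rows; each row shifts and turns the commanded pose from where the row before left it, along the tool's axes as they then stand; what a row does not reach is not made up. A row lasts 1/10 s, in which the tool goes at most 50 mm and 8.59 degrees, less where a joint would pass 70% of its speed; a pose out of reach is approached as far as the arm can. A call with a gripper value outside its range is refused whole. The fingers move at their own pace and stop on an object; the grip force is fixed at half the most. Time passes only in rows, so rows that do not move let the fingers close. It gives the time, the measured TCP pose, the force, the opening and the grip force at its end, in the units of the state.
- manip.sense(): the state, without advancing time (a new reading comes with each control period).
- capture(name): name is "side" or "top"; returns a dict with "img" (384x512x3 uint8, red, green, blue), "camera_matrix" (3x3 intrinsics, pixels), "R" (3x3) and "t" (3): a world point X has camera coordinates R X + t. Camera axes: x right, y down, z forward; pixel columns grow to the right and rows downward; lengths in m; the calibration is good to about 2 mm. A picture is of the moment at which its call begins. There is no depth.
- manip.sign_off(): hands the job in; it is judged then, once.
The state is a dict: "clock": time; "joint_positions": joint angles; "joint_velocities": joint speeds; "effort": joint torques, N m; "ee_pos": TCP position; "orientation": TCP orientation; "wrist_force": force on the tool from outside, world axes, zero at the start; "wrist_torque": the same for the moment, N m; "finger_gap": opening from 0.0 (shut) to 1.0 (fully open); "finger_force": force on a finger pad.
Only numpy, scipy, OpenCV 4.12 (cv2) and the standard library are available. Lean on these libraries where they do the work, as an engineer would, in place of code of your own. Each camera call takes 0.05 s, during which the arm holds its last target. There are 200 camera calls.

## Task

Restart the bench analyser after the flood clean-up: push the sample cassette along its tray with the fingertips until it is fully home in the slot, without gripping or lifting it. Then press the two large round reset keys on the deck together, one fingertip on each, hold both fully down for three seconds without a break, let both come up again and move clear. Never press one key alone, leave the small eject key alone, and do not disturb or lift the other things on the bench.

Things in the scene. Friction and masses are not known exactly. Their poses are not given: they have to be found in the camera images.
- analyser: fixed low bench instrument, dark blue case 260 (x) x 240 (y) x 96 mm tall, its front face at x = -130 mm. Origin: centre of its underside, on the bench; x points from front to rear (the way the cassette goes in), y to its left, z up. The deck on top carries the keys, a display hump 28 mm high at x = 62 to 108 mm, and a dish right of the eject key.
- cassette: loose white sample cassette, about 0.3 kg, 100 mm long (x) x 90 mm wide, body 45 mm tall, with an upright push plate across its near end (90 mm wide, 8 mm thick, 66 mm tall: top 72 mm above the bench). It stands on the loading tray 30 to 65 mm short of home, axes parallel to the analyser, and slides with a few newtons. Origin: centre of its underside.
- cassette_mid (a point): centre of the cassette's body, 22.5 mm above its underside
- push_face (a point): middle of the cassette near, flat outer face (it looks towards the -x side), 40 mm above the bench; push here along the analyser +x. When home, this face stands 35 mm in front of the case front.
- tray_end (a point): front edge of the fixed steel loading tray, on its centre line, 105 mm in front of the case, on its floor 6 mm above the bench. Side rails (tops 24 mm above the bench, 94 mm apart) guide the cassette into a slot of the same width, whose roof lies 60 to 96 mm above the bench.
- home (a point): where cassette_mid lies when the cassette is fully home against its stop (fixed to the analyser, same axes)
- key_left_top (a point): centre of the top of the left large reset key: round white cap 24 mm across, standing 12 mm out of a round black housing 40 mm across, on the deck 35 mm behind the case front. The top is 120 mm above the bench. The two large keys are alike, level, and 64 mm apart centre to centre along the analyser y.
- key_right_top (a point): the same for the right large reset key, 32 mm right of the centre line
- eject_key_top (a point): centre of the top of the small eject key (cap 14 mm across), on the centre line 75 mm behind the line of the large keys; not to be pressed
- key_left (a joint): travel of the left key in m: 0 up, 0.008 fully down; a spring returns it; needs about 5 N to be fully down
- key_right (a joint): the same for the right key
- eject_key (a joint): travel of the small eject key in m: 0 up, 0.006 fully down, about 4 N
- reagent_bottle: closed reagent bottle, 56 mm across and 115 mm tall; loose, not part of the job. Origin: centre of its underside.
- beaker: open clear beaker, 64 mm across and 85 mm tall; loose, not part of the job. Origin: centre of its underside.
- sample_jar: squat closed jar, 52 mm across and 60 mm tall; loose, not part of the job. Origin: centre of its underside.
- petri_stack: flat round clear dish, 60 mm across and 30 mm tall, standing on the right side of the analyser deck; loose, not part of the job. Origin: centre of its underside.
- slide_box: flat box 90 x 60 x 30 mm; loose, not part of the job. Origin: centre of its underside.
- steel_bowl: steel bowl, 120 mm across and 50 mm tall; loose, not part of the job. Origin: centre of its underside.
- spatula: hand spatula lying on the bench; loose, not part of the job. Origin: at its handle.
Not all that is in view belongs to the job. What is shaped like the cassette but green or purple is not meant.

How it is judged:
On the way, in this order (a step that is already met when the one before it is completed fails the run):
1. the cassette is fully home against its stop (within 4 mm), both keys still up (x of cassette_mid in the frame of home above -0.004 m and distance between cassette_mid and home below 0.007 m and value of joint each of key_left, key_right below 0.002 m), for 0.2 s.
2. both large keys are held down together by the fingers (more than 5.5 mm of 8 mm) for 2.5 s on end (value of joint each of key_left, key_right above 0.0055 m and contact force between the fingers and analyser above 3 N), for 2.5 s.
At the end, for the whole second after the job is handed in: The cassette is home within 4 mm of its stop and at rest, both large keys are up again (within 1.5 mm) (x of cassette_mid in the frame of home above -0.004 m and distance between cassette_mid and home below 0.007 m and value of joint each of key_left, key_right below 0.0015 m and linear speed of cassette below 0.01 m/s); the robot touches nothing.
It fails at once if one large key pressed (over 5.5 mm) while the other is still up (under 1.5 mm) ((value of joint key_left above 0.0055 m and value of joint key_right below 0.0015 m) or (value of joint key_right above 0.0055 m and value of joint key_left below 0.0015 m)).
It fails at once if the small eject key is pressed (over 3 mm) (value of joint eject_key above 0.003 m).
It fails at once if the cassette is lifted (its centre 8 mm above its sliding height) or tipped over 0.15 rad (z of cassette_mid in the frame of home above 0.008 m or angle between cassette's own z axis and vertical above 0.15 rad).
It fails at once if another thing is moved by more than 25 mm, or lifted (distance of any of reagent_bottle, beaker, sample_jar, petri_stack, slide_box, steel_bowl, spatula from where it was at the start of the episode above 0.025 m).
It fails at once if another thing is tipped over (angle between any of reagent_bottle, beaker, sample_jar, petri_stack, slide_box, steel_bowl's own z axis and vertical above 0.5 rad).
It also fails if it takes over 54 s, if anything falls off the work surface, if the arm or the gripper's body presses on something with over 40 N, if the wrist force passes 120 N, or if a joint passes its speed limit or range.

## Working session

There is one attempt and no reset: what is moved stays moved. The work goes in short steps, Python scripts to look and compute and a tool call to move; the robot and the scene stay as the last step left them, time stands still between calls to the robot, and variables do not carry over. Pictures are saved under pics/ and viewed, at most 10 in all, crops included, and the job is handed in when it is done.

Besides the shell and the picture viewer there is one more tool, called in YAML: its name, and indented under it one key for each argument. arm_command: Moves the arm, as the interface text tells. Its arguments: {"type":"object","properties":{"commands":{"type":"string"}},"required":["commands"]}

```bash
mkdir -p pics
python3 - <<'E'
from rig import manip,capture
import cv2
for n in("side","top"):
    c=capture(n); cv2.imwrite(f"pics/{n}0.png",cv2.resize(c["img"][:,:,::-1],(800,600)))
    print(c["camera_matrix"],c["R"],c["t"])
s=manip.sense(); print(s["clock"],s["ee_pos"],s["orientation"],s["finger_gap"])
E
```

```text
[[419.71625193   0.         253.4742555 ]
 [  0.         419.71625193 190.19313196]
 [  0.           0.           1.        ]] [[-0.99755879 -0.06792965  0.01618731]
 [-0.04854016  0.50787162 -0.86006411]
 [ 0.05020278 -0.85875024 -0.50992912]] [0.55663214 0.10671923 1.38339379]
[[475.07185361   0.         251.83192721]
 [  0.         475.07185361 192.6790604 ]
 [  0.           0.           1.        ]] [[-0.01928493 -0.99975954 -0.01043854]
 [-0.9965586   0.02006292 -0.08042657]
 [ 0.08061665  0.0088516  -0.99670588]] [0.02677185 0.58896697 1.63670166]
0.1 [ 0.29232252 -0.58010126  0.23050999] [ 9.72888412e-01  2.31273904e-01 -2.09445662e-04 -6.89346590e-04] 0.9978155561473909
```

View pics/side0.png

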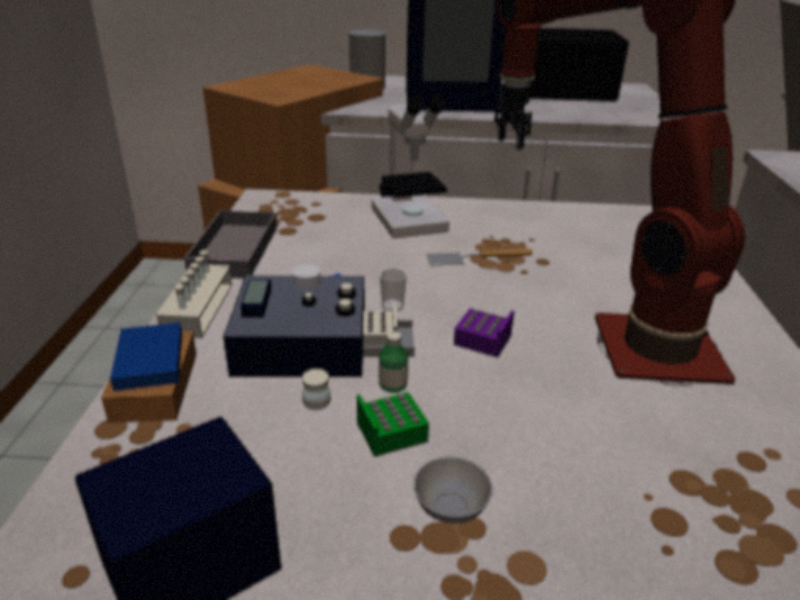

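View pics/top0.png

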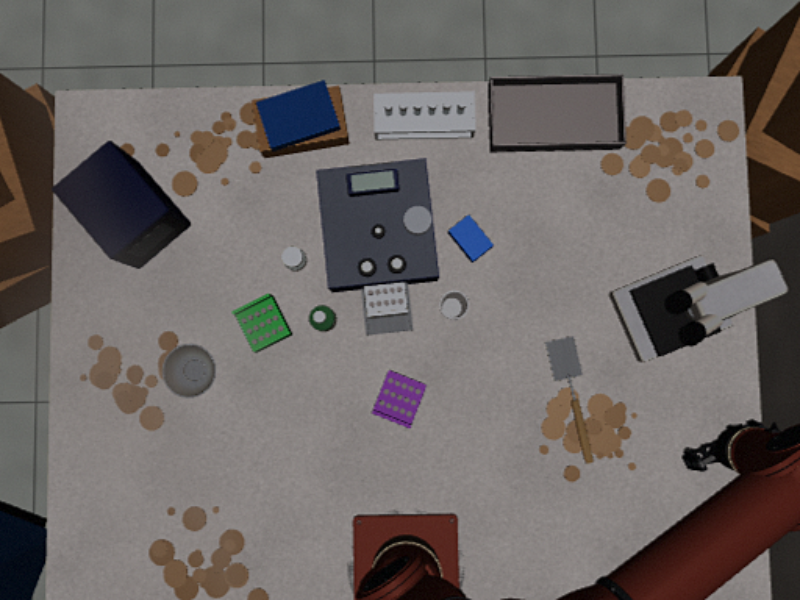

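The views show the analyser at top-view (378,224) turned a few degrees. Its caps are at (367,267) and (397,264), and the cassette with its push plate is at (386,300) on the tray. The bottle is at (322,318) and the beaker at (453,305). Next I'll measure the caps and the tray.

```bash
cat > h.py <<'E'
import numpy as np,cv2
from rig import manip,capture
def ray(c,u,v,z):
    K,R,t=(np.array(c[k]) for k in("camera_matrix","R","t"))
    d=R.T@np.linalg.solve(K,[u,v,1.]); o=-R.T@t
    return o+d*(z-o[2])/d[2]
def proj(c,X):
    p=np.array(c["camera_matrix"])@(c["R"]@np.array(X)+c["t"]); return p[:2]/p[2]
def blobs(c,mask,x0,x1,y0,y1,amin=8):
    m=np.zeros(mask.shape,np.uint8); m[y0:y1,x0:x1]=mask[y0:y1,x0:x1]
    n,l,s,ce=cv2.connectedComponentsWithStats(m)
    return [(s[i].tolist(),ce[i]) for i in range(1,n) if s[i][4]>=amin]
E
python3 - <<'E'
from h import *
for n,(x0,x1,y0,y1) in (("top",(190,310,95,225)),("side",(140,270,165,240))):
    c=capture(n); im=c["img"]; g=im.min(2)
    cv2.imwrite(f"pics/{n}1.png",cv2.resize(im[y0:y1,x0:x1,::-1],None,fx=4.6 if n=="top" else 6,fy=4.6 if n=="top" else 6,interpolation=cv2.INTER_CUBIC))
    for s,ce in blobs(c,(g>110).astype(np.uint8),*((222,268,155,182) if n=="top" else (190,230,175,202))): print(n,s,ce,ray(c,*ce,.12))
    if n=="top":
        hsv=cv2.cvtColor(im,cv2.COLOR_RGB2HSV); m=((im.max(2)<100)).astype(np.uint8)
        m2=np.zeros_like(m); m2[95:200,195:290]=m[95:200,195:290]
        m2=cv2.morphologyEx(m2,cv2.MORPH_CLOSE,np.ones((15,15)))
        k=max(cv2.findContours(m2,0,2)[0],key=cv2.contourArea); r=cv2.minAreaRect(k); print(r)
        for p in cv2.boxPoints(r): print(p,ray(c,*p,.096))
E
```

```text
top [251, 165, 6, 7, 34] [253.47058824 168.14705882] [0.66284713 0.00732057 0.12      ]
top [231, 167, 7, 7, 35] [234.28571429 170.14285714] [0.65751187 0.07086926 0.12      ]
((242.0, 147.0), (104.0, 94.0), 90.0)
[195.  95.] [0.92093696 0.20150189 0.096     ]
[289.  95.] [ 0.91379969 -0.11812713  0.096     ]
[289. 199.] [ 0.55989319 -0.10907401  0.096     ]
[195. 199.] [0.56617085 0.20492661 0.096     ]
side [190, 175, 24, 3, 51] [199.58823529 175.70588235] [ 0.74030842 -0.03031559  0.12      ]
side [218, 175, 12, 2, 23] [223.73913043 175.47826087] [ 0.66131571 -0.03962273  0.12      ]
side [218, 181, 7, 4, 22] [221.22727273 182.40909091] [0.66337195 0.00721522 0.12      ]
side [218, 192, 6, 4, 18] [220.38888889 193.05555556] [0.65707248 0.07323936 0.12      ]
```

View pics/top1.png

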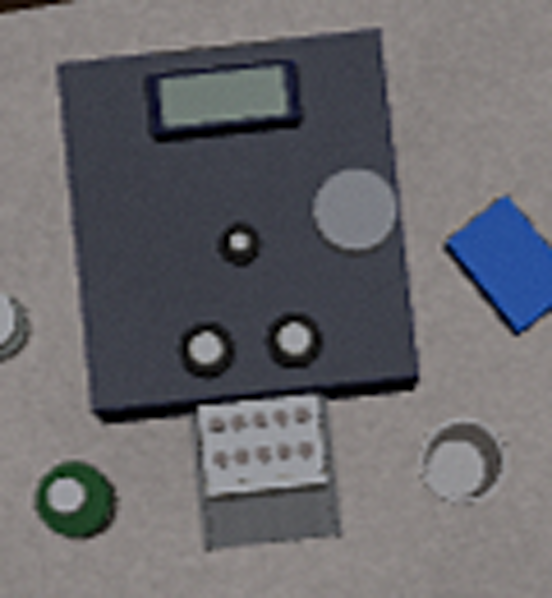

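View pics/side1.png

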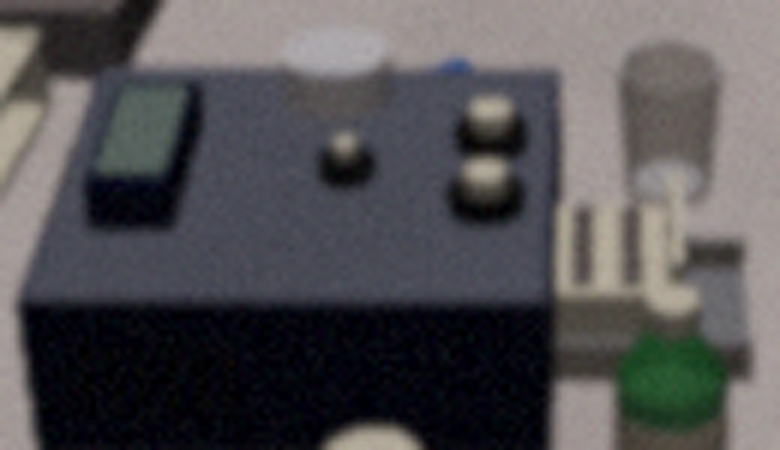

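The zoomed top crop shows the plate's near top edge running (208,495)–(328,483), the eject key at (240,241), and the case edges leaning by about 0.1 rad. The side crop agrees on the keys. Now I'll work out the frame and the moves.

```bash
cat >> h.py <<'E'
yaw=0.084; ex=np.array([np.cos(yaw),np.sin(yaw)]); ey=np.array([-ex[1],ex[0]])
mid=np.array([.6601,.0395])   # between keys
def loc(p): d=np.array(p)[:2]-mid; return np.round([1000*(d@ex),1000*(d@ey)],1)
def tool():
    s=manip.sense(); from scipy.spatial.transform import Rotation as Ro
    R=Ro.from_quat(s["orientation"]).as_matrix()
    return s,R
def delta(x,y,z):
    "tool-axis shift in mm to analyser-local (x,y mm from key midpoint), z m; and turn"
    s,R=tool(); w=np.r_[mid+ex*x/1e3+ey*y/1e3,z]
    h=np.arctan2(R[1,0],R[0,0])
    print("t",round(s["clock"],2),"loc",loc(s["ee_pos"]),"z",round(s["ee_pos"][2],4),"world delta",np.round(1e3*(w-s["ee_pos"]),1),"tool shift",np.round(1e3*R.T@(w-s["ee_pos"]),1),"turn",round(h-yaw,3),"gap",round(s["finger_gap"],3),"F",np.round(s["wrist_force"],1),"down",np.round(R[:,2],3))
E
python3 - <<'E'
from h import *
c=capture("top"); z=lambda u,v,h:ray(c,190+u/4.6,95+v/4.6,h)
for n,u,v,h in (("plate L",208,495,.072),("plate R",328,483,.072),("eject",240,241,.11),("trayL",207,550,.02),("trayR",341,536,.02),("bottle cap",67,494,.115),("beaker",465,458,.085),("deckFL",93,406,.096),("deckFR",416,378,.096)):
    p=z(u,v,h); print(n,np.round(p,3),loc(p))
delta(-135,0,.15)
E
```

```text
plate L [0.553 0.072 0.072] [-104.2   41.1]
plate R [ 0.56  -0.017  0.072] [-104.5  -47.8]
eject [0.735 0.044 0.11 ] [74.8 -2.1]
trayL [0.514 0.075 0.02 ] [-142.4   48.1]
trayR [ 0.523 -0.026  0.02 ] [-142.3  -54.2]
bottle cap [0.553 0.171 0.115] [-95.7 140. ]
beaker [ 0.575 -0.117  0.085] [ -97.5 -149.1]
deckFL [0.618 0.153 0.096] [-32.4 117. ]
deckFR [ 0.634 -0.082  0.096] [ -36.5 -119.1]
t 0.25 loc [-418.4 -586.7] z 0.2309 world delta [233.2 608.4 -80.9] tool shift [ 482.  -438.4   81.2] turn 0.383 gap 1.001 F [-1.1 -0.6  0.6] down [-0.     0.001 -1.   ]
```

arm_command:
  commands: "0 0 0 0.096 0.4;0 0 0 0.096 0.4;0 0 0 0.096 0.4;0 0 0 0.096 0.4;10 -20 0 0 0.4;14 -29 0 0 0.4;14 -29 0 0 0.4;14 -29 0 0 0.4;14 -29 0 0 0.4;14 -29 0 0 0.4"

```text
clock: 1.25
ee_pos: [0.3589, -0.4081, 0.2313]
orientation: [0.999, 0.041, -0.0, 0.0]
wrist_force: [-0.4, -0.8, -0.5]
finger_gap: 0.599
finger_force: 0.0
```

arm_command:
  commands: "14 -29 0 0 0.4;14 -29 0 0 0.4;14 -29 0 0 0.4;14 -29 0 0 0.4;14 -29 0 0 0.4;14 -29 0 0 0.4;14 -29 0 0 0.4;14 -29 0 0 0.4;7 -14 0 0 0.4;0 0 0 0 0.4"

```text
clock: 2.25
ee_pos: [0.4576, -0.1519, 0.2314]
orientation: [0.999, 0.043, 0.0, -0.0]
wrist_force: [-0.4, -0.6, 0.2]
finger_gap: 0.598
finger_force: 0.0
```

Run:
```python
from h import *
delta(-135,-1,.15)
```

```text
t 2.25 loc [-217.8 -173.7] z 0.2314 world delta [ 68.  179.1 -81.4] tool shift [  83.3 -172.5   81.5] turn 0.003 gap 0.598 F [-0.4 -0.6  0.2] down [ 0.  0. -1.]
```

arm_command:
  commands: "14 -29 0 0.003 0.4;14 -29 0 0 0.4;14 -29 0 0 0.4;14 -29 0 0 0.4;14 -29 0 0 0.4;12 -27 0 0 0.4;0 0 30 0 0.4;0 0 30 0 0.4;0 0 20 0 0.4;0 0 0 0 0.4"

```text
clock: 3.25
ee_pos: [0.5229, 0.0221, 0.1485]
orientation: [0.999, 0.039, -0.003, 0.0]
wrist_force: [0.1, -1.1, 0.5]
finger_gap: 0.6
finger_force: 0.0
```

Run:
```python
from h import *
delta(-135,-2,.043)
for n,(x0,x1,y0,y1) in (("top",(190,310,95,225)),("side",(160,290,130,240))):
    c=capture(n); cv2.imwrite(f"pics/{n}2.png",cv2.resize(c["img"][y0:y1,x0:x1,::-1],None,fx=4.6,fy=4.6,interpolation=cv2.INTER_CUBIC))
```

```text
t 3.25 loc [-138.1   -5.8] z 0.1485 world delta [   2.8    4.  -105.5] tool shift [  3.7  -3.8 105.5] turn -0.005 gap 0.6 F [ 0.1 -1.1  0.5] down [-0.005 -0.    -1.   ]
```

View pics/side2.png

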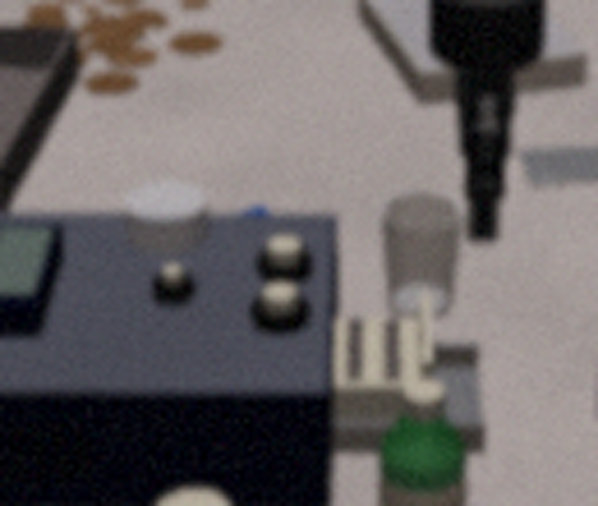

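The fingers hang just in front of the tray, with tips at crop (482,238), and clear of the bottle and beaker. Next I descend and start pushing.

arm_command:
  commands: "0 -4 20 0 0.4;0 0 30 0 0.4;0 0 30 0 0.4;0 0 25 0 0.4;0 0 0 0 0.4;0 0 0 0 0.4"

```text
clock: 3.95
ee_pos: [0.5254, 0.0274, 0.0479]
orientation: [0.999, 0.04, 0.001, -0.0]
wrist_force: [-0.2, -0.2, -0.1]
finger_gap: 0.599
finger_force: 0.0
```

Run:
```python
from h import *
delta(-81,-2,.043)
```

```text
t 3.95 loc [-135.2   -0.7] z 0.0479 world delta [54.1  3.3 -4.9] tool shift [54.2  1.   4.9] turn -0.005 gap 0.599 F [-0.2 -0.2 -0.1] down [ 0.001  0.    -1.   ]
```

arm_command:
  commands: "5 0 5 -0.003 0.4;5 0 0 0 0.4;5 0 0 0 0.4;5 0 0 0 0.4;5 0 0 0 0.4;5 0 0 0 0.4;5 0 0 0 0.4;5 0 0 0 0.4;5 0 0 0 0.4;0 0 0 0 0.4"

```text
clock: 4.95
ee_pos: [0.5702, 0.0314, 0.0413]
orientation: [0.999, 0.041, 0.0, -0.0]
wrist_force: [0.3, -0.1, 0.7]
finger_gap: 0.599
finger_force: 0.0
```

arm_command:
  commands: "2 0 0 0 0.4;2 0 0 0 0.4;2 0 0 0 0.4;1 0 0 0 0.4;0 0 0 0 0.4"

```text
clock: 5.45
ee_pos: [0.5765, 0.0319, 0.0413]
orientation: [0.999, 0.041, 0.0, -0.0]
wrist_force: [-0.6, -0.1, -0.2]
finger_gap: 0.601
finger_force: 0.1
```

Run:
```python
from h import *
delta(-81,-2,.043)
for n,(x0,x1,y0,y1) in (("side",(160,290,130,240)),):
    c=capture(n); cv2.imwrite(f"pics/{n}3.png",cv2.resize(c["img"][y0:y1,x0:x1,::-1],None,fx=4.6,fy=4.6,interpolation=cv2.INTER_CUBIC))
```

```text
t 5.45 loc [-83.9  -0.5] z 0.0413 world delta [ 3.  -1.2  1.7] tool shift [ 2.9  1.5 -1.7] turn -0.001 gap 0.601 F [-0.6 -0.1 -0.2] down [ 0.  0. -1.]
```

View pics/side3.png

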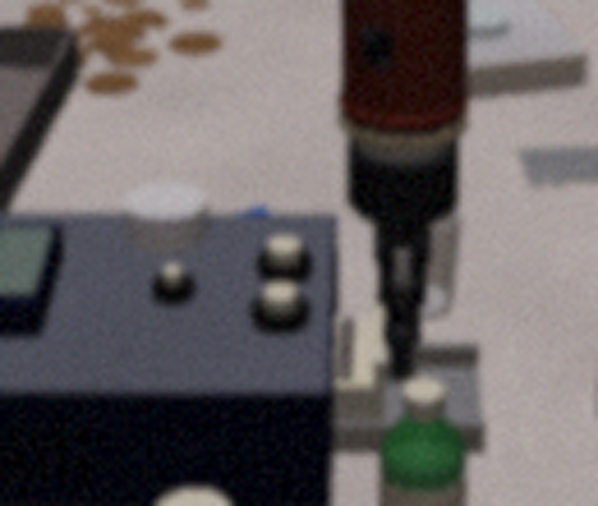

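The cassette has gone most of the way in, with its plate at crop (375,345) against the fingers. I'll keep creeping until the force shows the stop.

arm_command:
  commands: "1 0 0 0 0.4;1 0 0 0 0.4;1 0 0 0 0.4;1 0 0 0 0.4;0 0 0 0 0.4"

```text
clock: 6.0
ee_pos: [0.5774, 0.0319, 0.0409]
orientation: [0.999, 0.042, -0.003, 0.0]
wrist_force: [-14.3, -2.1, 10.4]
finger_gap: 0.596
finger_force: 7.3
```

arm_command:
  commands: "1 0 0 0 0.4;1 0 0 0 0.4;1 0 0 0 0.4;0 0 0 0 0.4"

```text
clock: 6.4
ee_pos: [0.5775, 0.0318, 0.0406]
orientation: [0.999, 0.042, -0.006, 0.001]
wrist_force: [-27.6, -3.6, 21.2]
finger_gap: 0.596
finger_force: 14.4
```

arm_command:
  commands: "-4 0 0 0 0.4;-5 0 0 0 0.4;-12 0 0 0 0.4;-15 0 0 0 0.4;-10 0 -15 0 0.4;0 0 -30 0 0.4;0 0 -30 0 0.4;0 0 -30 0 0.4;0 0 -20 0 0.4;0 0 0 0 0.4"

```text
clock: 7.4
ee_pos: [0.5389, 0.0289, 0.1696]
orientation: [0.999, 0.041, 0.003, 0.0]
wrist_force: [0.4, -0.3, -1.5]
finger_gap: 0.599
finger_force: 0.0
```

Run:
```python
from h import *
delta(-3,-1,.165)
c=capture("side"); s,R=tool()
cv2.imwrite("pics/side4.png",cv2.resize(c["img"][110:240,160:290,::-1],None,fx=4.6,fy=4.6,interpolation=cv2.INTER_CUBIC))
print("TCP px",proj(c,s["ee_pos"]))
for y in(-32,32): print([np.round((proj(c,np.r_[s["ee_pos"][:2]-ey*y/1e3,s["ee_pos"][2]+d])-[160,110])*4.6) for d in (0,.008)])
```

```text
t 7.4 loc [-121.6   -0.4] z 0.1696 world delta [118.3   9.3  -4.6] tool shift [118.6   0.5   5.3] turn -0.001 gap 0.599 F [ 0.4 -0.3 -1.5] down [ 0.006 -0.    -1.   ]
TCP px [260.16614596 174.38586545]
[array([462., 319.]), array([463., 309.])]
[array([459., 274.]), array([460., 264.])]
```

View pics/side4.png

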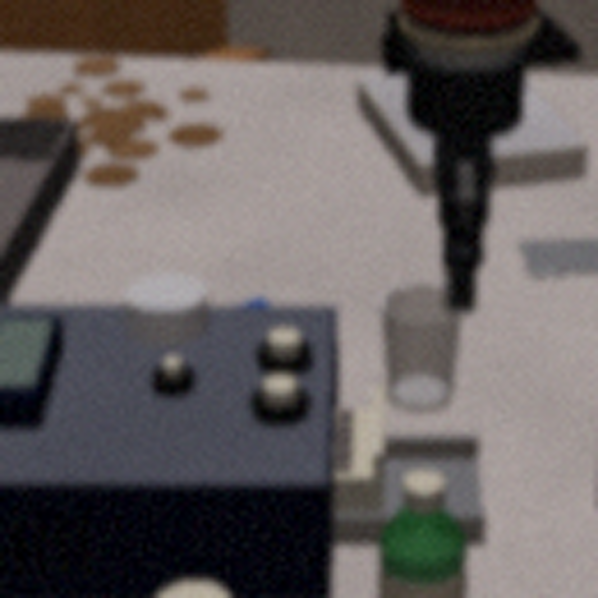

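The cassette stays in the slot, with its plate at crop (370,440). The tips at (460,306) sit about 8 mm above the nominal TCP. Now I move over the keys.

arm_command:
  commands: "15 0 0 0 0.4;25 0 0 0 0.4;25 0 0 0 0.4;25 0 0 0 0.4;20 0 0 0 0.4;10 0 0 0 0.4;0 0 0 0 0.4;0 0 0 0 0.4"

```text
clock: 8.25
ee_pos: [0.656, 0.0387, 0.1656]
orientation: [0.999, 0.042, -0.001, -0.0]
wrist_force: [-0.3, -0.7, -0.1]
finger_gap: 0.601
finger_force: 0.0
```

Run:
```python
from h import *
delta(0,-1,.125)
c=capture("top"); 
k=[(s,ray(c,*ce,.072)) for s,ce in blobs(c,(c["img"].min(2)>105).astype(np.uint8),225,275,175,210,15)]
for s,p in k: print(s,loc(p), "near edge",loc(ray(c,s[0]+s[2]/2,s[1]+s[3],.072)))
c=capture("side"); cv2.imwrite("pics/side5.png",cv2.resize(c["img"][110:240,160:290,::-1],None,fx=4.6,fy=4.6,interpolation=cv2.INTER_CUBIC))
```

```text
t 8.25 loc [-4.1 -0.5] z 0.1656 world delta [  4.1  -0.2 -40.6] tool shift [ 4.2  0.5 40.6] turn -0.001 gap 0.601 F [-0.3 -0.7 -0.1] down [-0.001  0.    -1.   ]
[270, 181, 5, 14, 39] [-60.2 -91.8] near edge [-91.6 -87.3]
[225, 186, 10, 24, 184] [-89.4  62.5] near edge [-127.3   61.2]
```

View pics/side5.png

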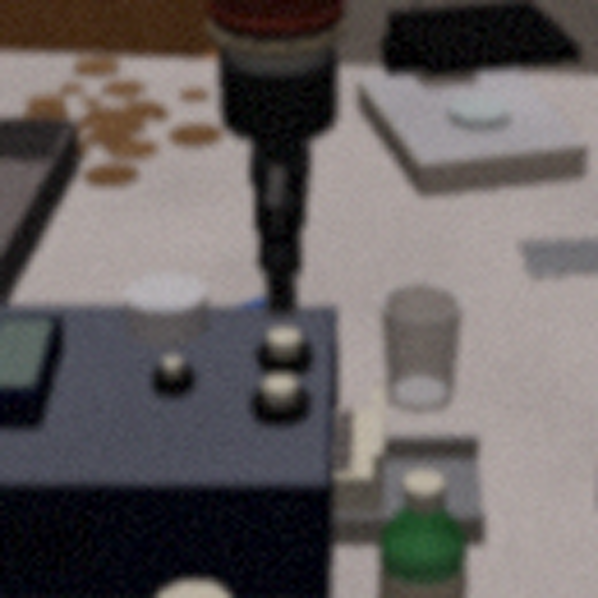

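The fingers hang right over the keys (tips at column 281, keys at 285 and 279). Next is the descent.

arm_command:
  commands: "2 0 10 0 0.4;0 0 15 0 0.4;0 0 15 0 0.4;0 0 5 0 0.4;0 0 0 0 0.4;0 0 0 0 0.4"

```text
clock: 8.95
ee_pos: [0.6591, 0.0389, 0.1214]
orientation: [0.999, 0.041, -0.0, -0.0]
wrist_force: [0.3, 0.0, 0.6]
finger_gap: 0.599
finger_force: 0.0
```

arm_command:
  commands: "0 0 3 0 0.4;0 0 2 0 0.4;0 0 0 0 0.4"

```text
clock: 9.25
ee_pos: [0.6594, 0.0388, 0.1167]
orientation: [0.999, 0.041, 0.0, -0.0]
wrist_force: [0.5, -0.6, 3.1]
finger_gap: 0.601
finger_force: 1.4
```

Run:
```python
from h import *
delta(-2,-1,.104)
```

```text
t 9.25 loc [-0.8 -0.6] z 0.1167 world delta [ -1.2  -0.5 -12.7] tool shift [-1.2  0.4 12.7] turn -0.001 gap 0.601 F [ 0.5 -0.6  3.1] down [ 0.001  0.    -1.   ]
```

arm_command:
  commands: "0 0 2 0 0.4;0 0 2 0 0.4;0 0 0 0 0.4"

```text
clock: 9.55
ee_pos: [0.6594, 0.0388, 0.1127]
orientation: [0.999, 0.041, 0.0, -0.0]
wrist_force: [-0.4, 0.4, 6.5]
finger_gap: 0.601
finger_force: 3.1
```

arm_command:
  commands: "0 0 2 0 0.4;0 0 2 0 0.4;0 0 1 0 0.4;0 0 0 0 0.4"

```text
clock: 9.95
ee_pos: [0.6594, 0.0388, 0.1089]
orientation: [0.999, 0.041, 0.001, 0.0]
wrist_force: [-4.0, -0.9, 12.4]
finger_gap: 0.602
finger_force: 6.5
```

arm_command:
  commands: "0 0 1 0 0.4;0 0 1 0 0.4;0 0 0 0 0.4"

```text
clock: 10.25
ee_pos: [0.6595, 0.0389, 0.1087]
orientation: [0.999, 0.041, 0.001, 0.0]
wrist_force: [-10.6, -1.5, 26.4]
finger_gap: 0.597
finger_force: 13.0
```

Both keys have bottomed: the force passed the 10 N that the two springs need and then rose stiffly. I hold here for over 3 s.

arm_command:
  commands: "0 0 0 0 0.4;0 0 0 0 0.4;0 0 0 0 0.4;0 0 0 0 0.4;0 0 0 0 0.4;0 0 0 0 0.4;0 0 0 0 0.4;0 0 0 0 0.4;0 0 0 0 0.4;0 0 0 0 0.4"

```text
clock: 11.25
ee_pos: [0.6595, 0.0388, 0.1087]
orientation: [0.999, 0.041, 0.001, 0.0]
wrist_force: [-10.2, -1.6, 26.6]
finger_gap: 0.6
finger_force: 12.9
```

arm_command:
  commands: "0 0 0 0 0.4;0 0 0 0 0.4;0 0 0 0 0.4;0 0 0 0 0.4;0 0 0 0 0.4;0 0 0 0 0.4;0 0 0 0 0.4;0 0 0 0 0.4;0 0 0 0 0.4;0 0 0 0 0.4"

```text
clock: 12.25
ee_pos: [0.6595, 0.0388, 0.1087]
orientation: [0.999, 0.041, 0.001, 0.0]
wrist_force: [-10.3, -0.5, 25.7]
finger_gap: 0.602
finger_force: 12.9
```

arm_command:
  commands: "0 0 0 0 0.4;0 0 0 0 0.4;0 0 0 0 0.4;0 0 0 0 0.4;0 0 0 0 0.4;0 0 0 0 0.4;0 0 0 0 0.4;0 0 0 0 0.4;0 0 0 0 0.4;0 0 0 0 0.4"

```text
clock: 13.25
ee_pos: [0.6595, 0.0389, 0.1087]
orientation: [0.999, 0.041, 0.001, 0.0]
wrist_force: [-10.9, -1.5, 25.3]
finger_gap: 0.597
finger_force: 12.9
```

Run:
```python
from h import *
s=manip.sense(); print(s["wrist_torque"]); delta(-2,-1,.104)
c=capture("side"); cv2.imwrite("pics/side6.png",cv2.resize(c["img"][140:220,180:260,::-1],None,fx=7,fy=7,interpolation=cv2.INTER_CUBIC))
```

```text
[-0.35514996  2.36413205 -0.06203383]
t 13.25 loc [-0.7 -0.6] z 0.1087 world delta [-1.3 -0.5 -4.7] tool shift [-1.3  0.4  4.7] turn -0.001 gap 0.597 F [-10.9  -1.5  25.3] down [ 0.002 -0.001 -1.   ]
```

View pics/side6.png

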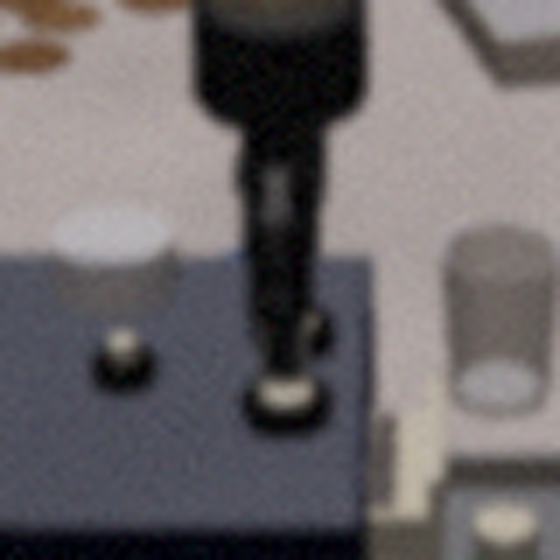

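The near key is pressed flat under the fingertip at (283,390). The x moment is small, so the load is shared by both keys. Now I release straight up and move back clear.

arm_command:
  commands: "0 0 -2 0 0.4;0 0 -4 0 0.4;0 0 -5 0 0.4;0 0 -10 0 0.4;0 0 -20 0 0.4;0 0 -30 0 0.4;0 0 -30 0 0.4;-25 0 0 0 0.4;-30 0 0 0 0.4;-30 0 0 0 0.4"

```text
clock: 14.3
ee_pos: [0.5732, 0.0317, 0.2062]
orientation: [0.999, 0.041, -0.0, -0.0]
wrist_force: [-0.3, -0.0, 1.1]
finger_gap: 0.602
finger_force: 0.0
```

arm_command:
  commands: "-30 0 -10 0 0.4;-30 0 0 0 0.4;-30 0 0 0 0.4;-15 0 0 0 0.4;0 0 0 0 0.4;0 0 0 0 0.4;0 0 0 0 0.4;0 0 0 0 0.4"

```text
clock: 15.1
ee_pos: [0.4702, 0.0232, 0.2162]
orientation: [0.999, 0.041, -0.0, -0.0]
wrist_force: [0.6, 0.2, -1.1]
finger_gap: 0.6
finger_force: 0.0
```

Run:
```python
from h import *
delta(-2,-1,.2)
a=capture("side"); c=capture("top")
for s,ce in blobs(a,(a["img"].min(2)>110).astype(np.uint8),210,230,178,200): print(s,loc(ray(a,*ce,.12)))
cv2.imwrite("pics/fin.png",np.hstack([cv2.resize(k["img"][y:y+100,x:x+100,::-1],(400,400),interpolation=cv2.INTER_CUBIC) for k,x,y in((a,170,140),(c,200,130))]))
```

```text
t 15.1 loc [-190.6   -0.3] z 0.2162 world delta [188.   15.1 -16.2] tool shift [188.6   0.5  16.1] turn -0.001 gap 0.6 F [ 0.6  0.2 -1.1] down [-0.     0.001 -1.   ]
[219, 181, 6, 4, 21] [  0.1 -32.3]
[218, 192, 6, 3, 17] [-0.  33.2]
```

View pics/fin.png

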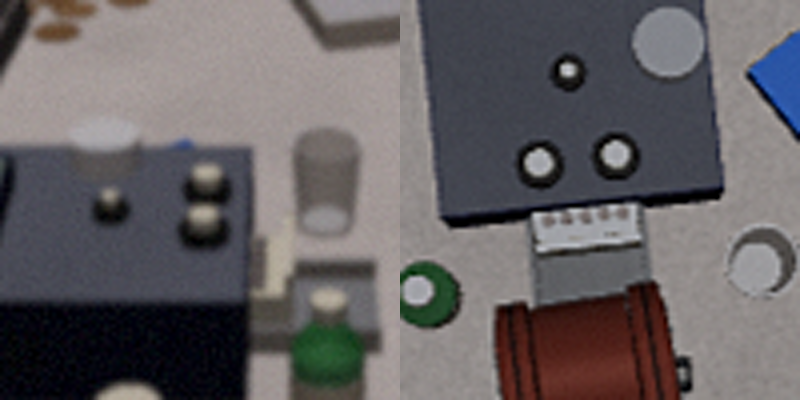

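The last picture shows both keys up at (540,162) and (615,156), and the cassette plate about 35 mm in front of the case. The bottle, beaker and dish haven't moved, and the arm is clear.

```bash
python3 -c "
from rig import manip
print(manip.sign_off())"
```

```text
the job is handed in; nothing more can be done
None
```

The job is handed in at about 15 s of the 54 s allowed: the cassette was pushed firmly against its stop, both reset keys were held fully down together for just over 3 s and came up again, and the arm moved clear; sign-off returned no verdict.

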